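# Let a spring cable reel back and lock it for re-cabling

## Task

This empty spring cable reel is to be locked in its service position so that a new cable can be fitted. Lift the pawl by its ball and let the drum turn back on its spring, then drop the pawl so that it seats fully in the ratchet teeth and holds the drum just where the notched lug on the rear flange stands under the lock plunger. Then pull up the plunger's knob, give it a quarter turn and let it down until the plunger is fully home in the notch; leave the things lying about where they are.

Things in the scene. Friction and masses are not known exactly. Their poses are not given: they have to be found in the camera images.
- reel: grey frame of a bench-mounted spring cable reel, fixed. Origin: centre of its foot on the bench; x: along the drum's level axis (112 mm up) to the ratchet side, away from the robot at yaw 0; z up. In mm: base 200 x 150; flanges 170 across at x -46, 158 at x 36; front upright x 46 to 52; ratchet wheel 104 across, 12 teeth, x 56 to 68; spring canister behind, x -66 to -112.
- drum (a joint): drum turn, rad. 0: notch under the plunger, pawl on a tooth. Starts wound 1 to 3 teeth past that (positive), may creep up to a tooth until the pawl catches. Spring (0.35 N m) turns it back to smaller values, clockwise seen from the front, damped to about 0.15 rad/s. A tooth is 0.524 rad: a dropped pawl stops it at the next lower multiple. Too far: push the rim back. Stops -1 and 2.8.
- pawl (a joint): lift of the pawl, rad: 0 seated fully between the teeth; clear of all teeth from about 0.15; stop at 0.8. A light spring (about 0.15 N m) and its weight press it down: let go, it drops by itself on to the slope of a tooth and slides down into the next gap.
- pawl_ball (a point): centre of the black ball, 24 mm across, on the upright stem (10 mm thick, 33 mm free below the ball) of the pawl; grip it from above, fingers on any sides. Pawl seated: x 62, y -12, z 222 mm in the reel's frame. Pivot, parallel to the reel's x: x 62, y 62, z 166 mm. As the pawl lifts, the ball swings on an arc about it, up and to +y (0.25 rad: 16 mm up, 16 mm to +y). Takes 3 to 5 N.
- notch (a point): mouth of the notch in the steel lug on the rim of the rear flange, 93 mm from the drum's axis, x -46 mm in the reel's frame; lug 36 mm wide over its two jaws, notch 14 mm wide, 8 mm deep. Turns with the drum; straight up, under the plunger, when the drum joint is 0.
- plunger (a joint): height of the lock plunger, m: 0 fully home (8 mm nose in the notch); about 0.010 parked, as at the start, its cross pin lying in a shallow rest notch of the slotted sleeve. Pulled above 0.0135 the pin is free to turn; stop at 0.018. A spring presses it down, 6.5 N when home, 11 N when fully up.
- plunger_turn (a joint): turn of the plunger's knob and cross pin, rad, counter-clockwise from above. About +1.57: over the rest notch (start); 0 (or a half turn from it): over the deep slot in which it drops home, with 0.2 rad of play each way. It may be turned either way.
- knob (a point): centre of the plunger's round black knob, 28 mm across, 20 mm high, axis upright; a ridge across its top shows how the pin lies. At x -46, y 0 mm in the reel's frame, z 258 mm parked, 248 mm home. The bracket beneath has its top at z 220 mm, the sleeve on it at z 236 mm.
- screwdriver: loose screwdriver lying by; not needed
- tape_roll: loose roll of tape, 90 mm across, lying flat; not needed
- wrench: loose spanner lying by; not needed
- multimeter: loose multimeter, 160 x 75 x 34 mm, lying flat; not needed
There are look-alikes about, which are no part of the job. Several things have the shape of the reel; the one meant has the colours described above.

How it is judged (in metres and radians):
On the way:
1. the drum has been let back so that the notch stands under the plunger, and the pawl is seated, with the plunger still up (value of joint drum between -0.07 and 0.07 rad and value of joint pawl below 0.05 rad and value of joint plunger above 0.007 m), for 0.2 s.
At the end, for the whole second after the job is handed in: The drum rests within 0.07 rad of the position with the notch under the plunger, the pawl is seated (within 0.05 rad), the plunger is fully home in the notch (within 2 mm), and the drum does not turn (value of joint drum between -0.07 and 0.07 rad and value of joint pawl below 0.05 rad and value of joint plunger below 0.002 m and velocity of joint drum above -0.02 rad/s); the robot touches nothing.
It fails at once if a bystander (screwdriver, tape roll, spanner, multimeter) is moved by more than 30 mm (distance of any of screwdriver, tape_roll, wrench, multimeter from where it was at the start of the episode above 0.03 m).
It also fails if it takes over 58 s, if anything falls off the work surface, if the arm or the gripper's body presses on something with over 40 N, if the wrist force passes 120 N, or if a joint passes its speed limit or range.

## Robot

A 6-joint arm with a two-finger parallel gripper is mounted at the origin on the work surface. World frame = base frame: x ahead of the robot, y to its left, z up, the work surface at z = 0. Lengths are in mm, angles in rad, forces in N, time in s.
With the tool pointing down it reaches from about 350 to 875 mm from the base axis. Payload 4.2 kg.
Tool frame: the origin (TCP) lies midway between the tips of the shut fingers; the grasp point (between the pads) lies 19 mm behind it; z points along the fingers, y is the line along which they close (so a half turn about z gives the same grasp; the last joint's range is limited). The gripper opens to 85 mm and grips with 20 to 120 N. Pads are 22 mm wide; open, the fingers measure 114 mm over their backs; the gripper's body (76 mm by 85 mm) begins 54 mm behind the grasp point. The pads swing forward as they close: fully open they stand 13 mm farther back than shut.
Start: joints at [-0.863, 0.385, 0.008, 0, -1.194, -0.259], TCP at [271.19, -563.077, 231.312] pointing down, gripper open.
Joint ranges: [-3.14, 3.14], [-1.21, 2.06], [-1.07, 1.41], [-3.16, 2.05], [-2.99, -0.16], [-3.1, 3.1]. Speed limits (rad/s): [2.79, 2.79, 3.14, 3.14, 3.14, 3.14].

## Interface

Orientations are given as a unit quaternion [x, y, z, w].
In Python, from bench import read_state, get_image, job_done gives the robot as it stands.
- The arm moves only by the shell command python3 -m jog 'ROWS'. ROWS is JSON, a list of rows, each a list of 3 entries, a list of its own where there are three numbers: the shift along the world's x, y, z scaled (see below), then the turn, a rotation vector about the world's x, y, z scaled (see below), then the gripper's target within -1 to 1 (shut at 1, half-way at 0, fully open at -1). In form: [[[x, y, z], [wx, wy, wz], claw], ...]. A call has 1 to 20 rows; each row is the pose to reach, as a shift and turn from the pose commanded when the call began; what a row does not reach only later rows make up. The controller multiplies each number of a shift by 10 cm and each number of a turn by 120 degrees. A row lasts 1/10 s, in which the tool goes at most 50 mm and 8.59 degrees, less where a joint would pass 70% of its speed; a pose out of reach is approached as far as the arm can. A call with a number of a shift or a turn outside -1 to 1 is refused whole. A call with a gripper value outside its range is refused whole. The fingers move at their own pace and stop on an object; the grip force is fixed at half the most. Time passes only in rows, so rows that repeat a pose let the fingers close. It gives the time, the measured TCP pose, the force, the opening and the grip force at its end, in the units of the state.
- read_state(): the state, without advancing time (a new reading comes with each control period).
- get_image(name): name is "side" or "top"; returns a dict with "frame" (480x640x3 uint8, red, green, blue), "range_z" (480x640 float32, mm along the optical axis (not along the pixel's ray), 0 where there is no reading), "fx", "fy", "cx", "cy" (pixels), "distortion" ([k1, k2, p1, p2, k3] as OpenCV has them; the pictures are not rectified), "R" (3x3) and "t" (3): a world point X has camera coordinates R X + t. Camera axes: x right, y down, z forward; pixel columns grow to the right and rows downward; lengths in mm; the calibration is good to about 2 mm. A picture is of the moment at which its call begins.
- job_done(): hands the job in; it is judged then, once.
The state is a dict: "clock": time; "joints": joint angles; "joint_vel": joint speeds; "joint_efforts": joint torques, N m; "position": TCP position; "ee_rot": TCP orientation; "contact_force": force on the tool from outside, world axes, zero at the start; "wrist_torque": the same for the moment, N m; "gripper_width": finger opening in mm; "grasp_force": force on a finger pad.
Only numpy, scipy, OpenCV 4.12 (cv2) and the standard library are available. Lean on these libraries where they do the work, as an engineer would, in place of code of your own. Each camera call takes 0.05 s, during which the arm holds its last target. There are 200 camera calls.

## Working session

There is one attempt and no reset: what is moved stays moved. The work goes in short steps, Python scripts to look and compute and a shell command to move; the robot and the scene stay as the last step left them, time stands still between calls to the robot, and variables do not carry over. Pictures are saved under pics/ and viewed, at most 10 in all, crops included, and the job is handed in when it is done.

```bash
mkdir -p pics; ls; cat > h.py <<'E'
import numpy as np, cv2
from bench import *
def pts(im):
    h,w=im["range_z"].shape
    u,v=np.meshgrid(np.arange(w),np.arange(h))
    K=np.array([[im["fx"],0,im["cx"]],[0,im["fy"],im["cy"]],[0,0,1.]])
    n=cv2.undistortPoints(np.stack([u,v],-1).reshape(-1,1,2).astype(np.float64),K,np.array(im["distortion"],float)).reshape(h,w,2)
    z=im["range_z"]
    C=np.dstack([n[...,0]*z,n[...,1]*z,z])
    P=(C-np.array(im["t"]))@np.array(im["R"])
    P[z==0]=np.nan
    return P
def save(n,f): cv2.imwrite("pics/"+n,f[...,::-1])
E
python3 - <<'E'
from h import *
a=get_image("top");b=get_image("side")
for n,i in(("top",a),("side",b)):
    save(n+"0.png",i["frame"]); print(n,-np.array(i["R"]).T@np.array(i["t"]),np.round(i["R"],2).tolist(),i["fx"])
    np.savez(n+"0.npz",P=pts(i),f=i["frame"])
E
```

```text
pics
top [ 300.38067866   92.35285971 1388.76679422] [[-0.1, -1.0, -0.0], [-0.97, 0.09, -0.22], [0.22, -0.02, -0.98]] 536.7899434121235
side [-135.65352142  309.4698206  1093.92282184] [[-0.32, -0.95, 0.01], [-0.74, 0.24, -0.63], [0.59, -0.21, -0.78]] 479.81133984883337
```

View pics/top0.png

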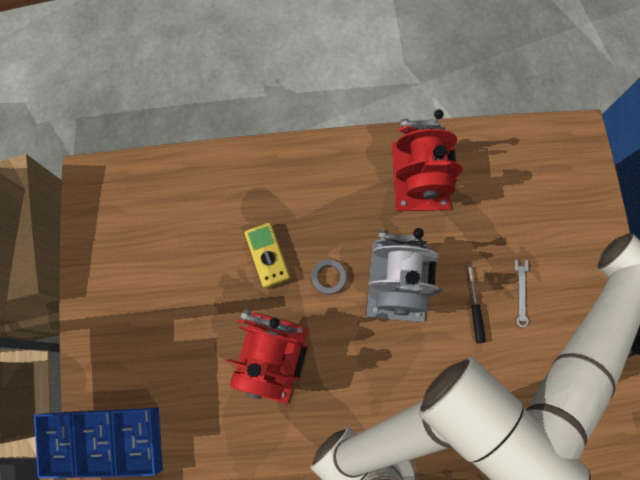

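View pics/side0.png

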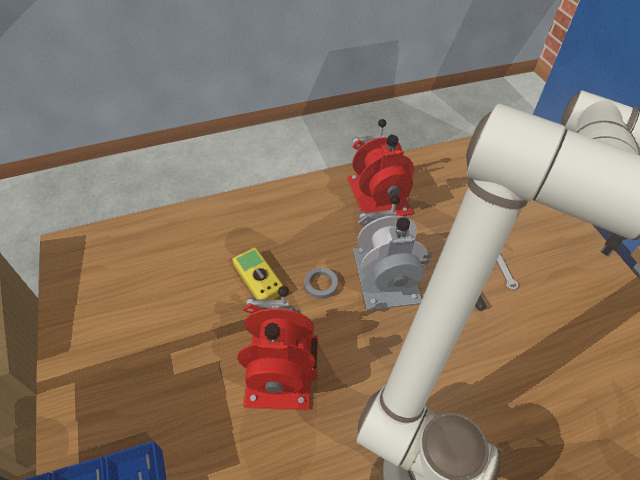

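Reels seen in the top view are red at (427,165), grey at (403,277) and red at (268,358). The grey one fits the description: knob near (412,277), ball near (418,233). The side view has the same grey reel at (392,260). I'll check it in a close crop and measure.

```bash
python3 - <<'E'
from h import *
d=np.load("top0.npz");P,f=d["P"],d["f"]
save("crop1.png",cv2.resize(f[220:330,355:500],None,fx=5,fy=5,interpolation=cv2.INTER_CUBIC))
for nm in("top","side"):
    d=np.load(nm+"0.npz");P,f=d["P"],d["f"]
    dark=(f.max(2)<60)&(P[...,2]>190)&(P[...,2]<300)
    n,l,s,c=cv2.connectedComponentsWithStats(dark.astype(np.uint8))
    for i in range(1,n):
        if s[i,4]>25: 
            Q=P[l==i];print(nm,s[i],np.round(np.nanmedian(Q,0),1),np.round(np.nanmin(Q,0)),np.round(np.nanmax(Q,0)))
d=np.load("top0.npz");P,f=d["P"],d["f"]
# base corners: grey foot low
m=(P[...,2]>6)&(P[...,2]<30)&(f.astype(int).ptp(2)<25 if hasattr(f,'ptp') else (f.max(2).astype(int)-f.min(2)<25))
m[:, :355]=0;m[:,450:]=0;m[:220]=0;m[330:]=0
Q=P[m][:,:2].astype(np.float32);print(len(Q),np.median(P[m][:,2]),cv2.minAreaRect(Q))
E
```

```text
top [435 110   8   9  59] [ 851.1 -228.5  228.6] [ 842. -239.  215.] [ 860. -221.  238.]
top [434 145  13  15 144] [ 744.1 -209.8  255.6] [ 733. -226.  222.] [ 760. -197.  263.]
top [413 228  10  11  80] [ 565.1 -138.5  229.8] [ 555. -149.  220.] [ 577. -129.  236.]
top [406 271  14  13 152] [ 462.1 -106.7  266.4] [ 450. -122.  231.] [476. -93. 273.]
top [270 318  10  10  79] [397.3 195.6 230.4] [389. 186. 220.] [409. 206. 239.]
top [248 364  13  13 129] [302.5 244.3 258.1] [290. 231. 241.] [315. 256. 263.]
side [378 120   8   7  39] [ 848.9 -228.3  228.6] [ 844. -240.  218.] [ 862. -220.  237.]
side [387 135  11  12  98] [ 742.6 -209.8  255.1] [ 732. -224.  235.] [ 762. -197.  262.]
side [391 195   9   9  55] [ 563.2 -139.   228.6] [ 558. -152.  217.] [ 577. -130.  236.]
side [397 218  13  14 131] [ 459.1 -105.2  266.4] [ 450. -131.  221.] [475. -94. 273.]
side [603 242  14  13  57] [ 244.5 -509.1  272.7] [ 228. -516.  253.] [ 253. -491.  300.]
side [279 286   9  11  54] [394.4 193.9 229.2] [388. 187. 219.] [405. 206. 236.]
side [265 323  14  17 121] [295.4 244.9 256.8] [287. 232. 229.] [314. 259. 262.]
852 8.991990009831603 ((490.43341064453125, -124.13870239257812), (173.78683471679688, 198.16587829589844), 79.09525299072266)
```

View pics/crop1.png

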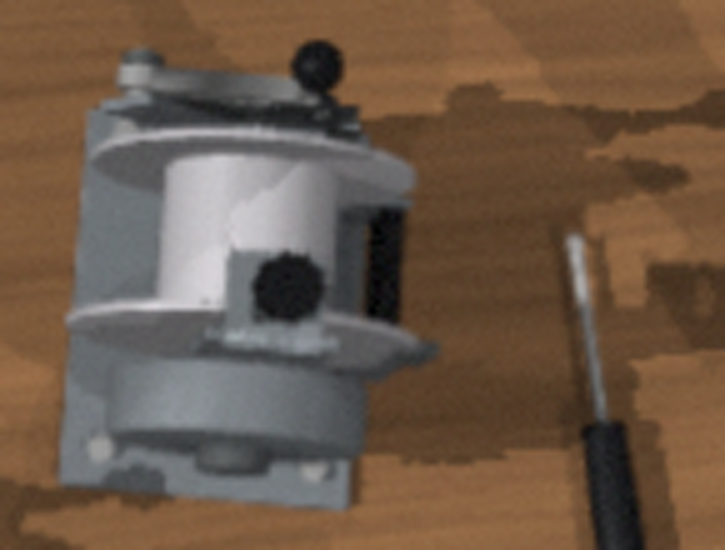

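The grey reel is confirmed: knob at crop (288,287), ball at (318,65), lug at (425,350) on the −y side. Its yaw comes out near −11°, consistently from ball to knob and from the base edges. Next I'll measure the drum angle and work out the approach.

```bash
cat >> h.py <<'E'
YAW=-0.19; c,s=np.cos(YAW),np.sin(YAW)
RZ=np.array([[c,-s,0],[s,c,0],[0,0,1]])
O=np.array([508.,-116.,0])
def loc(P): return (P-O)@RZ
def wor(p): return RZ@np.array(p,float)+O
def lug(P,r0=87.5):
    L=loc(P); r=np.hypot(L[...,1],L[...,2]-112); a=np.arctan2(-L[...,1],L[...,2]-112)
    m=(abs(L[...,0]+46)<12)&(r>r0)&(r<100)&(L[...,2]>60)
    return m,r,a,L
E
python3 - <<'E'
from h import *
from scipy.spatial.transform import Rotation as R
for nm in("top","side"):
    d=np.load(nm+"0.npz");P=d["P"];m,r,a,L=lug(P)
    print(nm,m.sum());print(np.round(np.c_[np.argwhere(m)[:,::-1],L[m],r[m],a[m]],2)[:50].tolist())
s=read_state();M=R.from_quat(s["ee_rot"]).as_matrix()
print(np.round(M,3).tolist(),s["position"],s["gripper_width"]);print("ball",wor([62,-12,222]),"knob",wor([-46,0,258]), "yaw of tool y",np.arctan2(M[1,1],M[0,1]))
E
```

```text
top 17
[[393.0, 280.0, -44.11, 33.44, 193.98, 88.54, -0.39], [426.0, 284.0, -45.58, -42.8, 188.4, 87.57, 0.51], [441.0, 288.0, -41.29, -90.84, 123.13, 91.51, 1.45], [442.0, 288.0, -40.84, -93.57, 121.6, 94.06, 1.47], [440.0, 289.0, -44.0, -88.44, 123.65, 89.2, 1.44], [441.0, 289.0, -43.81, -90.82, 123.83, 91.59, 1.44], [442.0, 289.0, -43.63, -93.2, 123.99, 93.97, 1.44], [440.0, 290.0, -46.94, -87.87, 127.12, 89.16, 1.4], [441.0, 290.0, -46.23, -90.93, 123.88, 91.71, 1.44], [442.0, 290.0, -45.78, -93.66, 122.38, 94.23, 1.46], [439.0, 291.0, -48.0, -87.6, 117.01, 87.74, 1.51], [440.0, 291.0, -48.08, -89.64, 118.93, 89.91, 1.49], [441.0, 291.0, -47.61, -92.41, 117.21, 92.56, 1.51], [437.0, 292.0, -47.21, -87.56, 93.03, 89.6, 1.78], [438.0, 292.0, -47.79, -88.99, 98.29, 90.05, 1.72], [439.0, 292.0, -48.52, -90.21, 104.53, 90.52, 1.65], [431.0, 293.0, -46.79, -78.08, 64.92, 91.18, 2.11]]
side 44
[[385.0, 243.0, -45.29, 32.9, 194.52, 88.84, -0.38], [420.0, 243.0, -45.76, -55.69, 180.59, 88.35, 0.68], [379.0, 245.0, -43.7, 46.29, 186.88, 88.03, -0.55], [381.0, 245.0, -45.94, 42.15, 189.09, 
[... 1665 characters left out ...]
 101.63, 88.19, 1.69], [428.0, 262.0, -48.81, -91.07, 99.23, 91.96, 1.71], [426.0, 263.0, -46.53, -87.76, 92.23, 89.96, 1.79], [427.0, 263.0, -47.99, -89.69, 93.92, 91.49, 1.77], [428.0, 263.0, -46.96, -93.06, 91.86, 95.21, 1.78], [423.0, 267.0, -42.07, -85.55, 68.32, 96.05, 2.04], [424.0, 267.0, -44.43, -87.01, 71.41, 96.01, 2.01], [423.0, 268.0, -44.24, -85.21, 66.91, 96.41, 2.06], [424.0, 268.0, -43.7, -88.34, 65.56, 99.8, 2.05]]
[[-0.901, -0.434, -0.001], [-0.434, 0.901, 0.002], [0.0, 0.002, -1.0]] [ 270.95405864 -562.62460003  230.3279691 ] 85.49819275150116
ball [ 566.61795584 -139.49330231  222.        ] knob [ 462.82780518 -107.31249083  258.        ] yaw of tool y 2.0194173546337404
```

The lug's jaws centre at about 1.58 rad, so the drum is wound 3 teeth. I'll move above the ball with the fingers closing along the reel's x.

```bash

python3 -m jog '[[[0.3,0.4,0.4],[0,0,0.05],-1],[[0.6,0.85,0.8],[0,0,0.09],-1],[[0.6,0.85,0.8],[0,0,0.09],-1]]' >/dev/null
python3 -m jog '[[[0.3,0.4,0],[0,0,0.05],-1],[[0.6,0.85,0],[0,0,0.09],-1],[[0.6,0.85,0],[0,0,0.09],-1]]' >/dev/null
python3 -m jog '[[[0.3,0.4,0],[0,0,0.05],-1],[[0.6,0.85,0],[0,0,0.09],-1],[[0.6,0.85,0],[0,0,0.09],-1]]' >/dev/null
python3 -m jog '[[[0.3,0.4,0],[0,0,0.05],-1],[[0.6,0.85,0],[0,0,0.09],-1],[[0.6,0.85,0],[0,0,0.09],-1]]' >/dev/null
python3 -m jog '[[[0.3,0.4,0],[0,0,0.05],-1],[[0.55,0.83,0],[0,0,0.085],-1],[[0.55,0.83,0],[0,0,0.085],-1],[[0.55,0.83,0],[0,0,0.085],-1]]'
python3 - <<'E'
from h import *
from scipy.spatial.transform import Rotation as R
s=read_state();M=R.from_quat(s["ee_rot"]).as_matrix();print(s["clock"],s["position"],s["joints"],np.arctan2(M[1,1],M[0,1]))
E
```

```text
clock: 1.7
position: [566.2, -140.0, 310.6]
ee_rot: [-0.637, 0.771, 0.001, -0.001]
contact_force: [0.2, -0.3, 0.7]
gripper_width: 85.5
grasp_force: 0.0
1.7 [ 566.1756628  -140.00800067  310.55134403] [ 3.51663460e-02  2.70364771e-01  3.89468416e-02  9.54311318e-05
 -1.34116320e+00 -2.25122411e-01] 2.951657973686695
```

```bash

python3 -m jog '[[[0,0,-0.4],[0,0,0],-1],[[0,0,-0.8],[0,0,0],-1],[[0,0,-1],[0,0,0],-1],[[0,0,-1],[0,0,0],-1]]'
python3 -m jog '[[[0,0,-0.06],[0,0,0],-1],[[0,0,-0.06],[0,0,0],-1]]'
python3 - <<'E'
from h import *
b=get_image("side");save("side1.png",b["frame"]);m,r,a,L=lug(pts(b));print(np.median(a[m&(a>.1)]),m.sum())
E
```

```text
clock: 2.1
position: [563.2, -141.6, 207.8]
ee_rot: [-0.636, 0.772, 0.003, -0.003]
contact_force: [-0.0, -0.4, -0.7]
gripper_width: 84.8
grasp_force: 0.0
clock: 2.3
position: [566.4, -140.9, 206.3]
ee_rot: [-0.636, 0.771, -0.001, 0.001]
contact_force: [-0.5, -0.5, -0.5]
gripper_width: 85.6
grasp_force: 0.0
1.6234311147306197 33
```

View pics/side1.png

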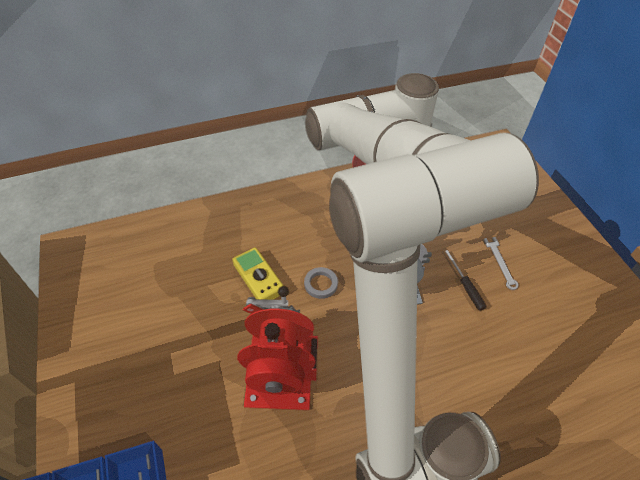

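The side view is now almost wholly hidden by the arm, with only the lug's edge showing near (425,258). I'll grip the ball and check what the top view sees.

```bash

python3 -m jog '[[[0,0,0],[0,0,0],0.6],[[0,0,0],[0,0,0],1],[[0,0,0],[0,0,0],1],[[0,0,0],[0,0,0],1],[[0,0,0],[0,0,0],1],[[0,0,0],[0,0,0],1],[[0,0,0],[0,0,0],1],[[0,0,0],[0,0,0],1]]'
python3 - <<'E'
from h import *
for n in("top","side"):
    b=get_image(n);f=b["frame"];m,r,a,L=lug(pts(b));m&=a>.15;print(n,np.median(a[m]),m.sum(),np.round(np.sort(a[m]),2))
    if n=="top":save("top1.png",f[100:400,250:550].repeat(2,0).repeat(2,1))
E
```

```text
clock: 3.15
position: [569.9, -140.6, 206.7]
ee_rot: [-0.637, 0.771, -0.003, 0.003]
contact_force: [7.7, -3.0, -1.2]
gripper_width: 20.5
grasp_force: 58.6
top 1.3926499048488046 16 [1.33 1.35 1.35 1.35 1.37 1.37 1.38 1.38 1.41 1.49 1.66 1.7  1.7  1.74
 2.09 2.12]
side 1.5445428632097706 34 [1.32 1.34 1.34 1.35 1.35 1.36 1.37 1.38 1.39 1.39 1.4  1.41 1.42 1.43
 1.44 1.46 1.47 1.61 1.62 1.63 1.64 1.65 1.67 1.67 1.68 1.68 1.7  1.73
 1.74 1.76 2.03 2.04 2.07 2.08]
```

View pics/top1.png

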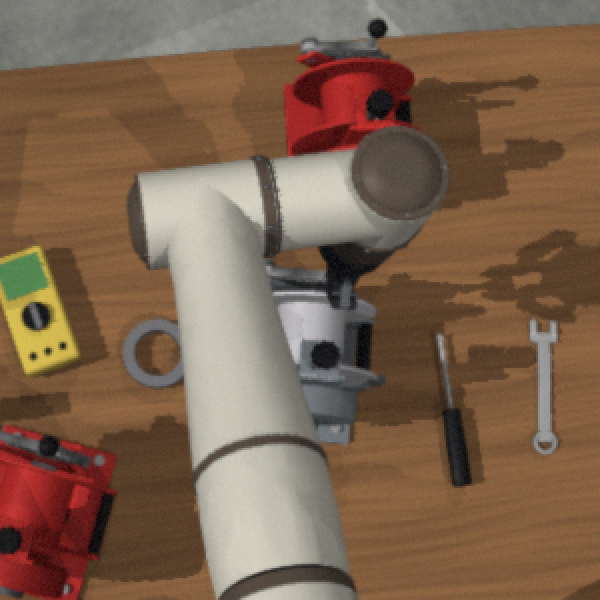

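The top view shows knob (325,354), lug (372,378) and the gripper on the ball. I'll lift the pawl along its arc.

```bash
cat > ang.py <<'E'
from h import *
for n in("top","side"):
    b=get_image(n);f=b["frame"];P=pts(b);m,r,a,L=lug(P,89);m&=a>.2;print(n,"lug",np.round(np.median(a[m]),2),m.sum(),np.round(np.sort(a[m]),2))
    np.savez(n+"_l.npz",P=P,f=f)
print(read_state()["clock"])
E
python3 -m jog '[[[0.04,0.04,0.045],[0,0,0],1],[[0.05,0.074,0.088],[0,0,0],1],[[0.06,0.117,0.127],[0,0,0],1],[[0.066,0.16,0.166],[0,0,0],1],[[0.066,0.16,0.166],[0,0,0],1],[[0.066,0.16,0.166],[0,0,0],1]]'; python3 ang.py
```

```text
clock: 3.85
position: [573.2, -123.9, 221.4]
ee_rot: [-0.637, 0.771, -0.0, 0.0]
contact_force: [3.0, -2.7, -4.8]
gripper_width: 20.7
grasp_force: 59.3
top lug 1.35 16 [0.4  0.56 1.27 1.29 1.31 1.33 1.34 1.34 1.36 1.37 1.56 1.66 1.69 1.7
 2.09 2.1 ]
side lug 1.57 35 [1.29 1.29 1.3  1.3  1.31 1.31 1.31 1.32 1.32 1.32 1.34 1.35 1.38 1.4
 1.43 1.43 1.55 1.57 1.57 1.58 1.59 1.59 1.6  1.62 1.62 1.63 1.65 1.69
 1.69 1.73 2.02 2.02 2.05 2.05 2.1 ]
3.95
```

```bash
python3 -m jog '[[[0,0,0],[0,0,0],1],[[0,0,0],[0,0,0],1],[[0,0,0],[0,0,0],1],[[0,0,0],[0,0,0],1],[[0,0,0],[0,0,0],1],[[0,0,0],[0,0,0],1],[[0,0,0],[0,0,0],1],[[0,0,0],[0,0,0],1],[[0,0,0],[0,0,0],1],[[0,0,0],[0,0,0],1],[[0,0,0],[0,0,0],1],[[0,0,0],[0,0,0],1],[[0,0,0],[0,0,0],1],[[0,0,0],[0,0,0],1],[[0,0,0],[0,0,0],1],[[0,0,0],[0,0,0],1],[[0,0,0],[0,0,0],1],[[0,0,0],[0,0,0],1],[[0,0,0],[0,0,0],1],[[0,0,0],[0,0,0],1]]'; python3 ang.py
```

```text
clock: 5.95
position: [573.2, -123.8, 221.6]
ee_rot: [-0.637, 0.771, -0.0, 0.0]
contact_force: [5.1, -0.5, -5.5]
gripper_width: 20.2
grasp_force: 59.3
top lug 1.08 21 [0.97 0.97 1.   1.   1.01 1.02 1.03 1.04 1.06 1.06 1.08 1.26 1.27 1.29
 1.32 1.33 1.34 1.34 1.35 2.06 2.1 ]
side lug 1.26 27 [0.92 0.96 0.99 1.03 1.03 1.05 1.06 1.08 1.08 1.23 1.26 1.26 1.26 1.26
 1.28 1.28 1.28 1.29 1.29 1.31 1.34 1.36 1.38 2.02 2.04 2.06 2.07]
6.05
```

```bash
python3 -m jog '[[[0,0,0],[0,0,0],1],[[0,0,0],[0,0,0],1],[[0,0,0],[0,0,0],1],[[0,0,0],[0,0,0],1],[[0,0,0],[0,0,0],1],[[0,0,0],[0,0,0],1],[[0,0,0],[0,0,0],1],[[0,0,0],[0,0,0],1],[[0,0,0],[0,0,0],1],[[0,0,0],[0,0,0],1],[[0,0,0],[0,0,0],1],[[0,0,0],[0,0,0],1],[[0,0,0],[0,0,0],1],[[0,0,0],[0,0,0],1],[[0,0,0],[0,0,0],1],[[0,0,0],[0,0,0],1],[[0,0,0],[0,0,0],1],[[0,0,0],[0,0,0],1],[[0,0,0],[0,0,0],1],[[0,0,0],[0,0,0],1]]' >/dev/null
python3 -m jog '[[[0,0,0],[0,0,0],1],[[0,0,0],[0,0,0],1],[[0,0,0],[0,0,0],1],[[0,0,0],[0,0,0],1],[[0,0,0],[0,0,0],1],[[0,0,0],[0,0,0],1],[[0,0,0],[0,0,0],1],[[0,0,0],[0,0,0],1],[[0,0,0],[0,0,0],1],[[0,0,0],[0,0,0],1],[[0,0,0],[0,0,0],1],[[0,0,0],[0,0,0],1]]' >/dev/null;  python3 ang.py
```

```text
top lug 0.6 40 [0.45 0.46 0.48 0.48 0.49 0.49 0.5  0.5  0.51 0.52 0.52 0.53 0.54 0.54
 0.56 0.56 0.58 0.59 0.59 0.59 0.6  0.6  0.63 0.66 0.75 0.76 0.78 0.79
 0.79 0.8  0.8  0.82 0.82 0.83 0.83 0.88 0.88 0.88 0.93 2.08]
side lug 2.04 4 [2.03 2.04 2.04 2.05]
9.35
```

```bash
python3 -m jog '[[[0,0,0],[0,0,0],1],[[0,0,0],[0,0,0],1],[[0,0,0],[0,0,0],1],[[0,0,0],[0,0,0],1],[[0,0,0],[0,0,0],1],[[0,0,0],[0,0,0],1],[[0,0,0],[0,0,0],1],[[0,0,0],[0,0,0],1],[[0,0,0],[0,0,0],1],[[0,0,0],[0,0,0],1],[[0,0,0],[0,0,0],1],[[0,0,0],[0,0,0],1],[[0,0,0],[0,0,0],1],[[0,0,0],[0,0,0],1],[[0,0,0],[0,0,0],1],[[0,0,0],[0,0,0],1],[[0,0,0],[0,0,0],1],[[0,0,0],[0,0,0],1],[[0,0,0],[0,0,0],1]]' >/dev/null
 python3 ang.py
```

```text
top lug 0.5 29 [0.29 0.29 0.29 0.3  0.32 0.46 0.47 0.48 0.48 0.49 0.49 0.49 0.49 0.5
 0.5  0.51 0.51 0.53 0.53 0.54 0.55 0.56 0.57 0.57 0.58 0.59 0.62 2.04
 2.1 ]
side lug 2.05 3 [2.03 2.05 2.07]
11.35
```

```bash
python3 -m jog '[[[0,0,0],[0,0,0],1],[[0,0,0],[0,0,0],1],[[0,0,0],[0,0,0],-1],[[0,0,0],[0,0,0],-1],[[0,0,0],[0,0,0],-1],[[0,0,0],[0,0,0],-1],[[0,0,0],[0,0,0],-1],[[0,0,0],[0,0,0],-1]]'
 python3 ang.py
```

```text
clock: 12.15
position: [572.7, -124.1, 222.0]
ee_rot: [-0.637, 0.771, 0.0, -0.0]
contact_force: [-0.4, -0.1, -0.6]
gripper_width: 85.6
grasp_force: 0.0
top lug 0.42 22 [0.34 0.35 0.36 0.36 0.36 0.37 0.38 0.39 0.39 0.41 0.42 0.42 0.42 0.43
 0.43 0.44 0.44 0.45 0.47 2.05 2.1  2.12]
side lug 2.04 5 [2.02 2.03 2.04 2.06 2.09]
12.25
```

```bash
python3 -m jog '[[[0,0,0.4],[0,0,0],-1],[[0,0,0.8],[0,0,0],-1],[[-0.4,0.05,0.85],[0,0,0],-1],[[-0.85,0.1,0.85],[0,0,0],-1],[[-1,0.17,0.85],[0,0,0],-1],[[-1,0.17,0.85],[0,0,0],-1]]' >/dev/null
python3 -m jog '[[[-0.08,0,0],[0,0,0],-1],[[-0.08,0,0],[0,0,0],-1],[[-0.08,0,0],[0,0,0],-1],[[-0.08,0,0],[0,0,0],-1]]'
 python3 ang.py; python3 - <<'E'
from h import *
f=np.load("top_l.npz")["f"];save("top2.png",f[210:330,350:500].repeat(4,0).repeat(4,1))
E
```

```text
clock: 13.25
position: [465.4, -107.2, 306.5]
ee_rot: [-0.637, 0.771, 0.0, -0.0]
contact_force: [0.1, -0.1, -0.8]
gripper_width: 85.3
grasp_force: 0.0
top lug 2.05 1 [2.05]
side lug 0.48 1 [0.48]
13.35
```

View pics/top2.png

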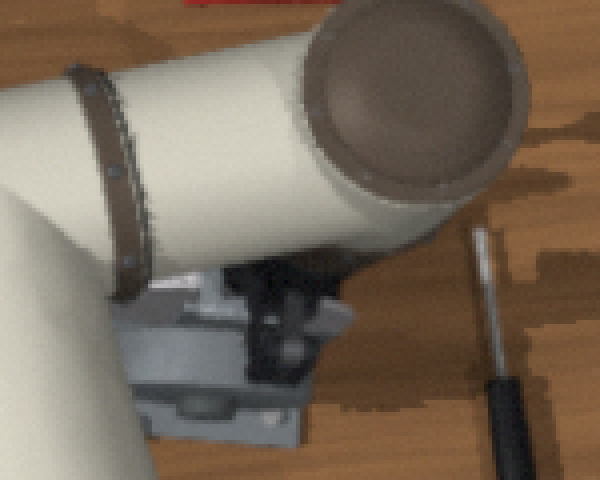

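The view is hidden from here. I'll step back to verify that the drum is held before touching the plunger.

```bash
python3 -m jog '[[[0.5,0,0],[0,0,0],-1],[[1,0,0.1],[0,0,0],-1],[[1,0,0.1],[0,0,0],-1],[[1,0,0.1],[0,0,0],-1],[[1,0,0.1],[0,0,0],-1],[[1,0,0.1],[0,0,0],-1],[[1,0,0.1],[0,0,0],-1],[[1,0,0.1],[0,0,0],-1],[[1,0,0.1],[0,0,0],-1],[[1,0,0.1],[0,0,0],-1],[[1,0,0.1],[0,0,0],-1],[[1,0,0.1],[0,0,0],-1]]' >/dev/null
 cat > chk.py <<'E'
from h import *
b=get_image("top");P=pts(b);m,r,a,L=lug(P,89);m&=abs(a)<1;print(np.round(np.sort(a[m]),2).tolist(),read_state()["clock"])
save("t_%d.png"%(read_state()["clock"]*100),b["frame"][210:330,350:500].repeat(4,0).repeat(4,1))
dark=(b["frame"].max(2)<60)&(abs(L[...,0]+46)<25)&(abs(L[...,1])<25)&(L[...,2]>225)
print("knob",np.round(np.nanmedian(P[dark],0),1),np.round(np.nanpercentile(P[dark],[5,95],0),1).tolist())
E
python3 chk.py; ls pics
```

```text
[] 14.6
knob [ 462.1 -106.3  266. ] [[451.8, -119.1, 258.1], [475.1, -94.8, 270.5]]
crop1.png
side0.png
side1.png
t_1460.png
top0.png
top1.png
top2.png
```

View pics/t_1460.png

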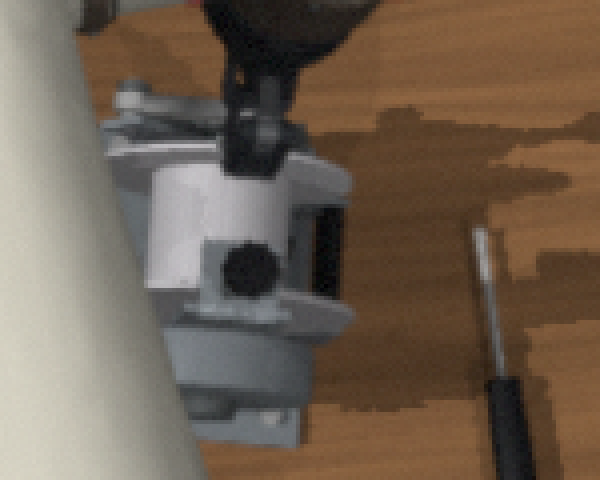

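No lug shows beside the knob (250,270), so it's under the bracket. I'll swing the arm aside to check both the drum and the ball with clear views.

```bash
python3 -m jog '[[[0,-0.5,0],[0,0,0],-1],[[0,-1,0],[0,0,0],-1],[[0,-1,0],[0,0,0],-1]]' >/dev/null
python3 -m jog '[[[0,-0.5,0],[0,0,0],-1],[[0,-1,0],[0,0,0],-1],[[0,-1,0],[0,0,0],-1],[[0,-1,0],[0,0,0],-1],[[0,-1,0],[0,0,0],-1],[[0,-1,0],[0,0,0],-1],[[0,-1,0],[0,0,0],-1],[[0,-1,0],[0,0,0],-1],[[0,-1,0],[0,0,0],-1]]' >/dev/null
cat > chk2.py <<'E'
from h import *
for n in("top","side"):
    b=get_image(n);P=pts(b);f=b["frame"];m,r,a,L=lug(P,89);m&=abs(a)<1.2
    print(n,len(a[m]),np.round(np.sort(a[m]),2).tolist()[:40])
    for q in([62,-12,222],[-46,0,258]):
        w=wor(q);dk=(f.max(2)<60)&(np.linalg.norm(P[...,:2]-w[:2],axis=-1)<26)&(P[...,2]>205)
        print(" ",q,dk.sum(),np.round(np.nanmedian(P[dk],0),1),np.round(np.nanpercentile(P[dk][:,2],95),1))
    save(n+"_%d.png"%(read_state()["clock"]*100),np.vstack([f[190:320,340:490]]).repeat(4,0).repeat(4,1))
E
python3 chk2.py; ls pics|tail -3; python3 -c "
from h import *
s=read_state();print(s['position'],s['clock'])"
```

```text
top 0 []
  [62, -12, 222] 82 [ 566.3 -138.7  229.2] 234.3
  [-46, 0, 258] 154 [ 462.1 -106.9  266. ] 270.0
side 0 []
  [62, -12, 222] 0 [nan nan nan] nan
  [-46, 0, 258] 0 [nan nan nan] nan
top1.png
top2.png
top_1585.png
[ 564.85979426 -306.78508582  317.00423118] 15.9
  return np.nanmean(a, axis, out=out, keepdims=keepdims)
  return np.nanmean(a, axis, out=out, keepdims=keepdims)
```

Ball is back at its seated spot and no lug shows at ±0.5 rad, so the pawl is seated and the drum is at 0. Going to the knob.

```bash
python3 -m jog '[[[-0.25,0.4,0],[0,0,0],-1],[[-0.5,0.85,0],[0,0,0],-1],[[-0.6,1,0],[0,0,0],-1],[[-0.6,1,0],[0,0,0],-1],[[-0.6,1,0],[0,0,0],-1]]' >/dev/null
python3 -m jog '[[[-0.2,0.5,0],[0,0,0],-1],[[-0.4,1,0],[0,0,0],-1],[[-0.4,1,0],[0,0,0],-1],[[-0.4,1,0],[0,0,0],-1]]'
python3 -m jog '[[[0,0,-0.4],[0,0,0],-1],[[0,0,-0.73],[0,0,0],-1],[[0,0,-0.73],[0,0,0],-1],[[0,0,-0.73],[0,0,0],-1]]'
```

```text
clock: 16.8
position: [465.3, -106.7, 317.2]
ee_rot: [-0.637, 0.77, -0.0, 0.0]
contact_force: [0.3, -0.1, 0.2]
gripper_width: 85.5
grasp_force: 0.0
clock: 17.2
position: [465.9, -108.4, 244.3]
ee_rot: [-0.636, 0.771, -0.0, -0.001]
contact_force: [0.2, 0.3, 0.5]
gripper_width: 86.0
grasp_force: 0.0
```

```bash
python3 -m jog '[[[0,0,0],[0,0,0],1],[[0,0,0],[0,0,0],1],[[0,0,0],[0,0,0],1],[[0,0,0],[0,0,0],1],[[0,0,0],[0,0,0],1],[[0,0,0],[0,0,0],1],[[0,0,0],[0,0,0],1],[[0,0,0],[0,0,0],1]]'
```

```text
clock: 18.0
position: [466.2, -107.2, 245.2]
ee_rot: [-0.637, 0.771, -0.001, 0.001]
contact_force: [2.9, -0.4, 5.7]
gripper_width: 26.2
grasp_force: 59.2
```

```bash
python3 -m jog '[[[0.01,0,0.03],[0,0,0],1],[[0.01,0,0.06],[0,0,0],1],[[0.01,0,0.065],[0,0,0],1],[[0.01,0,0.065],[0,0,0],1],[[0.01,0,0.065],[0,0,0],1],[[0.01,0,0.065],[0,0,0],1]]'
```

```text
clock: 18.6
position: [466.1, -107.0, 247.7]
ee_rot: [-0.637, 0.771, 0.001, -0.0]
contact_force: [7.6, -3.8, -11.3]
gripper_width: 25.9
grasp_force: 59.6
```

```bash
python3 -m jog '[[[0,0,0.02],[0,0,0],1],[[0,0,0.035],[0,0,0],1],[[0,0,0.035],[0,0,0],1],[[0,0,0.035],[0,0,0],1]]'
```

```text
clock: 19.0
position: [466.1, -107.0, 251.0]
ee_rot: [-0.637, 0.771, 0.001, -0.0]
contact_force: [8.1, -3.6, -11.0]
gripper_width: 26.2
grasp_force: 59.6
```

```bash
python3 -m jog '[[[0,0,0],[0,0,-0.06],1],[[0,0,0],[0,0,-0.12],1],[[0,0,0],[0,0,-0.18],1],[[0,0,0],[0,0,-0.24],1],[[0,0,0],[0,0,-0.3],1],[[0,0,0],[0,0,-0.36],1],[[0,0,0],[0,0,-0.42],1],[[0,0,0],[0,0,-0.48],1],[[0,0,0],[0,0,-0.54],1],[[0,0,0],[0,0,-0.6],1],[[0,0,0],[0,0,-0.66],1],[[0,0,0],[0,0,-0.72],1],[[0,0,0],[0,0,-0.75],1],[[0,0,0],[0,0,-0.75],1],[[0,0,0],[0,0,-0.75],1],[[0,0,0],[0,0,-0.75],1]]'; python3 -c "
from h import *
s=read_state();print(s['wrist_torque'],s['joints'])"
```

```text
clock: 20.6
position: [468.0, -109.9, 252.5]
ee_rot: [0.095, 0.995, -0.002, 0.002]
contact_force: [12.4, -15.7, -12.2]
gripper_width: 26.1
grasp_force: 59.8
[-4.6940786  -3.6660399   0.01758985] [ 0.11190412  0.11818788 -0.30261248  0.00609251 -1.1472377  -1.8756959 ]
```

```bash
python3 -m jog '[[[0.03,-0.04,0],[0,0,-0.75e-9],1],[[0.03,-0.04,-0.04],[0,0,0],1],[[0.03,-0.04,-0.08],[0,0,0],1],[[0.03,-0.04,-0.12],[0,0,0],1],[[0.03,-0.04,-0.12],[0,0,0],1],[[0.03,-0.04,-0.12],[0,0,0],1],[[0.03,-0.04,-0.12],[0,0,0],1]]'; python3 -c "
from h import *
s=read_state();print(s['wrist_torque'],s['joints'])"
```

```text
clock: 21.3
position: [468.6, -110.7, 239.3]
ee_rot: [0.095, 0.995, 0.001, -0.001]
contact_force: [6.1, -2.7, -7.6]
gripper_width: 25.9
grasp_force: 60.2
[-0.67868571 -1.82142396 -0.01543971] [ 1.05314341e-01  1.33350583e-01 -3.16014718e-01 -1.63648030e-03
 -1.12340658e+00 -1.86629196e+00]
```

The plunger is below the rest-notch level, in the slot. I'll release it and retreat.

```bash
python3 -m jog '[[[0,0,0],[0,0,0],-1],[[0,0,0],[0,0,0],-1],[[0,0,0],[0,0,0],-1],[[0,0,0],[0,0,0],-1],[[0,0,0],[0,0,0],-1],[[0,0,0],[0,0,0],-1],[[0,0,0.4],[0,0,0],-1],[[0,0,0.8],[0,0,0],-1],[[0,0,0.8],[0,0,0],-1],[[0.3,-0.4,0.8],[0,0,0],-1],[[0.6,-1,0.8],[0,0,0],-1],[[0.6,-1,0.8],[0,0,0],-1]]' > /dev/null
python3 -m jog '[[[0.2,-0.5,0],[0,0,0],-1],[[0.4,-1,0],[0,0,0],-1],[[0.4,-1,0],[0,0,0],-1],[[0.4,-1,0],[0,0,0],-1]]'; python3 chk2.py 2>/dev/null; ls -t pics|head -2
```

```text
clock: 22.9
position: [568.6, -312.2, 320.1]
ee_rot: [0.096, 0.995, 0.0, -0.001]
contact_force: [-0.4, -0.5, -0.4]
gripper_width: 85.4
grasp_force: 0.0
top 0 []
  [62, -12, 222] 84 [ 566.1 -138.5  228.4] 234.3
  [-46, 0, 258] 149 [ 462.9 -106.3  257.1] 261.2
side 0 []
  [62, -12, 222] 0 [nan nan nan] nan
  [-46, 0, 258] 0 [nan nan nan] nan
side_2300.png
top_2295.png
```

```bash
python3 - <<'E'
from h import *
def z(P,R=15):
    w=np.array([464,-107]);m=(np.linalg.norm(P[...,:2]-w,axis=-1)<R)&(P[...,2]>245)
    return np.round(np.nanpercentile(P[m][:,2],[20,40,50,60,80,95]),1)
print("start",z(np.load("top0.npz")["P"]))
for i in range(4):
    b=get_image("top");print(z(pts(b)))
save("fin.png",b["frame"][190:320,340:490].repeat(4,0).repeat(4,1));print(read_state()["clock"])
E
```

```text
start [264.2 265.9 266.5 267.  268.3 270.1]
[258.2 679.  680.7 682.2 684.3 686.4]
[258.2 679.6 681.4 682.3 684.4 686.7]
[257.8 679.5 681.6 682.8 685.1 687.3]
[258.  680.  681.7 683.  685.2 687.1]
23.2
```

View pics/fin.png

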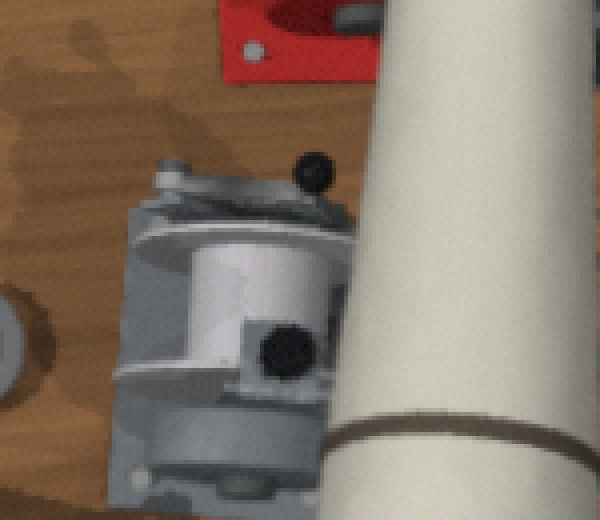

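The knob (288,352), ball (314,172) and bracket are clear. The arm hides only the right rim.

```bash
python3 - <<'E'
from h import *
def z(P,R=15):
    w=np.array([464,-107]);m=(np.linalg.norm(P[...,:2]-w,axis=-1)<R)&(P[...,2]>235)&(P[...,2]<290)
    return m.sum(),np.round(np.nanpercentile(P[m][:,2],[20,40,50,60,80,95]),1)
print("start",z(np.load("top0.npz")["P"]))
Q=[pts(get_image("top")) for i in range(6)]
for q in Q:print(z(q))
P=np.nanmean(Q,0);P[np.nanstd(Q,0)[...,2]>6]=np.nan;print(z(P))
E
```

```text
start (np.int64(159), array([264.1, 265.8, 266.4, 266.9, 268.2, 270. ]))
(np.int64(157), array([254. , 256.1, 257. , 257.7, 258.9, 260.5]))
(np.int64(154), array([254.5, 256.1, 256.7, 257.4, 258.8, 261.2]))
(np.int64(154), array([254.3, 256.4, 257.3, 257.8, 258.8, 260.3]))
(np.int64(156), array([254. , 255.8, 256.6, 257.2, 258.5, 260.6]))
(np.int64(152), array([254. , 256. , 256.6, 257.2, 258.6, 260.2]))
(np.int64(154), array([254.2, 256.4, 256.8, 257.4, 258.7, 261. ]))
(np.int64(156), array([255.6, 256.7, 256.9, 257.2, 258. , 258.9]))
```

```bash
python3 -c "
from bench import *
print(job_done())"
```

```text
the job is handed in; nothing more can be done
None
```

I handed the job in at about 24 s of the 58 s, with the pawl back in its seated spot, the drum at the lock position (lug hidden under the bracket), the plunger knob 9.6 mm below its parked height (10 mm is fully home) and the arm clear; the hand-in returned no verdict.

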